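# Hang the last rinse basket on the drying tree

## Robot

A 6-joint arm with a two-finger parallel gripper is mounted at the origin on a cart in front of the work surface, level with it; the furniture and walls round the work are solid. World frame = base frame: x ahead of the robot, y to its left, z up, the work surface at z = 0. Lengths are in mm, angles in degrees, forces in N, time in s.
With the tool pointing down it reaches from about 225 to 875 mm from the base axis. Payload 3.4 kg.
Tool frame: the origin (TCP) lies at the very end of the fingers, on their centre line; the grasp point (between the pads) lies r.pinch_z behind it (r.pinch_z is the distance from the TCP to the grasp point, in mm); z points along the fingers, y is the line along which they close (so a half turn about z gives the same grasp; the last joint's range is limited). The gripper opens to 85 mm and grips with 20 to 120 N. Pads are 22 mm wide; open, the fingers measure 114 mm over their backs; the gripper's body (76 mm by 85 mm) begins 54 mm behind the grasp point. The pads swing forward as they close: fully open they stand 13 mm farther back than shut.
Start: joints at [66.062, 15.808, 86.224, -0, 77.962, -6.933], TCP at [168.182, 549.889, 231.328] pointing down, gripper open.
Joint ranges: [-165.64, 165.64], [-43.16, 119.46], [12.63, 154.43], [-67.54, 247.53], [6.08, 155.33], [-154.97, 154.97]. Speed limits (degrees/s): [147.25, 147.25, 180, 180, 180, 180].

## Interface

Orientations are given as a 3x3 rotation matrix whose columns are the frame's x, y, z axes.
In Python, from bench import r gives the robot as it stands.
- The arm moves only by the tool drive_tool, never from a script. Its argument "rows" is one flat list of numbers, 7 for each row, row after row: the shift along the world's x, y, z in m, then the turn, a rotation vector about the world's x, y, z in degrees, then the opening in per cent of the stroke, from 0 (shut) to 100 (fully open). In form: [x, y, z, rx, ry, rz, grip, x, y, z, rx, ry, rz, grip, ...]. A call has exactly 5 rows; each row is the pose to reach, as a shift and turn from the pose commanded when the call began; what a row does not reach only later rows make up. A row lasts 1/12 s, in which the tool goes at most 41.7 mm and 7.16 degrees, less where a joint would pass 70% of its speed; a pose out of reach is approached as far as the arm can. A call with a gripper value outside its range is refused whole. The fingers move at their own pace and stop on an object; the grip force is fixed at half the most. Time passes only in rows, so rows that repeat a pose let the fingers close, or fill a call up. It gives the time, the measured TCP pose, the force, the opening and the grip force at its end, in the units of the state.
- r.observe(): the state, without advancing time (a new reading comes with each control period).
- r.snapshot(name): name is "side" or "top" or "wrist"; returns a dict with "img" (384x512x3 uint8, red, green, blue), "z_map" (384x512 float32, mm along the optical axis (not along the pixel's ray), 0 where there is no reading), "camera_matrix" (3x3 intrinsics, pixels), "D" ([k1, k2, p1, p2, k3] as OpenCV has them; the pictures are not rectified), "rvec" (rotation vector, rad) and "tvec" (3), from world to camera coordinates, as OpenCV has them. Camera axes: x right, y down, z forward; pixel columns grow to the right and rows downward; lengths in mm; the calibration is good to about 2 mm. A picture is of the moment at which its call begins.
- r.close_job(): hands the job in; it is judged then, once.
The state is a dict: "t": time; "q": joint angles; "dq": joint speeds; "joint_efforts": joint torques, N m; "position": TCP position; "tcp_rot": TCP orientation; "contact_force": force on the tool from outside, world axes, zero at the start; "moment": the same for the moment, N m; "gripper_width": finger opening in mm; "grasp_force": force on a finger pad.
Only numpy, scipy, OpenCV 4.12 (cv2) and the standard library are available. Lean on these libraries where they do the work, as an engineer would, in place of code of your own. Each camera call takes 0.05 s, during which the arm holds its last target. There are 200 camera calls.

## Task

Push the drying tree round until its one free branch stands straight above the red mark on its foot, then pick up the loose rinse basket (blue grip) and hang it by its bail on that branch, hanging freely and still, with the branch still above the mark. Turn the tree gently without spinning it fast or shoving it hard, do not tip the basket over, and leave the other things on the bench where they are.

Things in the scene. Friction and masses are not known exactly. Their poses are not given: they have to be found in the camera images.
- mark (a point): Point on the red bar-shaped mark (26 x 10 mm) on the tree's foot, 75 mm from the tree's axis, 14 mm above the bench. The point's -x points outward from the tree's axis; the axis stands 75 mm along its +x.
- stand: The tree's round grey foot, fixed to the bench, 184 mm across, up to 14 mm high; origin on the tree's vertical axis at bench height, red mark at its -x side.
- tree (a joint): Angle of the tree on its foot, rad, positive counter-clockwise from above; 0 (or 2 pi) = free branch exactly above the red mark. Turns freely through more than a full turn both ways from any start; friction only (0.04 N m: about 0.6 N at a branch's end), stays where it is left.
- free_tip (a point): Upturned tip of the free branch, 75 mm from the tree's axis, 128 mm above the bench. The tree: a 16 mm post with a rounded cap (30 mm across, top 128 mm above the bench) and four equal branches of 8 mm steel rod, 90 degrees apart, three of them taken (see hung_top).
- hung_top (a point): Top of the grip of the basket opposite the free branch, 158 mm above the bench. The three hung baskets are like the loose one but with white grips; they swing sideways about their branches, cannot be taken off, and reach 77 mm from the tree's axis.
- free_seat (a point): The seat of the free branch on the rod's centre line, 55 mm from the tree's axis and 112 mm above the bench; from the post the rod falls 6 mm to this lowest point, from 60 mm outward it rises at 45 degrees to the tip, which is 16 mm higher. -x of the point points outward along the branch, z up. A basket hangs with its bail's peak here.
- basket_grip (a point): Loose basket: centre of its blue grip tab (12 mm along x, 16 mm along y, 96 to 134 mm above the underside; this point 117 mm). It stands upright: steel cup 44 mm across, 40 mm high; over it a bail of 6 mm wire in its y-z plane, legs at y = +-21 mm up to 75 mm, then slanting to a peak. About 60 g.
- basket_apex (a point): Loose basket: peak of the bail on the wire's centre line, 95 mm above the underside, 22 mm below the grip's centre. A branch passes through the bail along the basket's x; opening 52 mm high, 36 mm wide. Hung, the peak lies about 7 mm above the seat point.
- jar_red: Bystander: jar with a red lid, 69 mm across, 127 mm tall; origin at the centre of its underside.
- forceps_0: Bystander: steel forceps lying flat, 135 x 14 x 9 mm, long along y; origin at the centre of its underside.
- wash_bottle: Bystander: white squeeze bottle with a red bent spout, 66 x 96 mm, 172 mm tall; origin at the centre of its underside.
- dish_0: Bystander: small closed petri dish, 62 mm across, 14 mm high; origin at the centre of its underside.
- bottle_amber: Bystander: brown bottle with black cap, 50 mm across, 86 mm tall; origin at the centre of its underside.
- timer: Bystander: small white bench timer, 58 x 62 mm, 18 mm high; origin at the centre of its underside.
- basket: The loose rinse basket itself (see basket_grip); origin at the centre of its underside, z up.
- stereo_microscope: Large white stereo microscope, fixed, left of the tree: it fills about x 0.42 to 0.72, y 0.28 to 0.50 up to 0.40 m high, its two eyepieces leaning toward the robot. Go round it on the robot's side. At y = -0.20 a glass pane stands upright on the bench's right edge.
Not all that is in view belongs to the job. Leave any purple look-alike of the basket alone.

How it is judged (in metres and radians):
On the way, in this order (a step that is already met when the one before it is completed fails the run):
1. with the loose basket not on the tree, the free branch has been turned above the red mark (tip within 22 mm of it seen from above) and stands still (horizontal distance between free_tip and mark below 0.022 m and velocity of joint tree between -0.15 and 0.15 rad/s and contact force between basket and tree below 0.05 N), for 0.2 s.
2. the basket hangs by its bail in the seat of the free branch (x of basket_apex in the frame of free_seat between -0.014 and 0.03 m and y of basket_apex in the frame of free_seat between -0.008 and 0.008 m and z of basket_apex in the frame of free_seat between 0.002 and 0.014 m and angle between basket_apex's own z axis and vertical below 0.3 rad and contact force between basket and tree above 0.15 N), for 0.2 s.
At the end, for the whole second after the job is handed in: The basket hangs on the free branch: bail peak 2 to 14 mm above the seat, within 8 mm sideways, 14 mm outward or 30 mm inward; tilt under 0.3 rad, slower than 0.05 m/s; the branch's tip within 26 mm of the red mark seen from above, tree still (all of step 2 and horizontal distance between free_tip and mark below 0.026 m and linear speed of basket below 0.05 m/s and velocity of joint tree between -0.1 and 0.1 rad/s); the robot touches nothing.
It fails at once if the tree is spun faster than 6 rad/s (about a turn a second) (velocity of joint tree above 6 rad/s or velocity of joint tree below -6 rad/s).
It fails at once if the fingers shove the tree with more than 30 N (contact force between the fingers and tree above 30 N).
It fails at once if the loose basket tips over (tilt over 1 rad) (angle between basket_apex's own z axis and vertical above 1 rad).
It fails at once if a bystander is moved more than 25 mm (distance of any of jar_red, forceps_0, wash_bottle, dish_0, bottle_amber, timer from where it was at the start of the episode above 0.025 m).
It also fails if it takes over 54 s, if anything falls off the work surface, if the arm or the gripper's body presses on something with over 40 N, if the wrist force passes 120 N, or if a joint passes its speed limit or range.

## Working session

There is one attempt and no reset: what is moved stays moved. The work goes in short steps, Python scripts to look and compute and a tool call to move; the robot and the scene stay as the last step left them, time stands still between calls to the robot, and variables do not carry over. Pictures are saved under pics/ and viewed, at most 10 in all, crops included, and the job is handed in when it is done.

Besides the shell and the picture viewer there is one more tool, called after ">>>" by a JSON object that holds its "name" and its "arguments". drive_tool: Moves the arm, as the interface text tells. Its arguments: {"type":"object","properties":{"rows":{"type":"array","items":{"type":"number"}}},"required":["rows"]}

```bash
mkdir -p pics; cat > h.py <<'E'
import numpy as np, cv2
from bench import r
def snap(n):
    s=r.snapshot(n); s['R']=cv2.Rodrigues(np.array(s['rvec'],float))[0]; s['t']=np.array(s['tvec'],float).ravel(); s['K']=np.array(s['camera_matrix'],float); s['D']=np.array(s['D'],float); return s
def ray(s,uv):
    p=cv2.undistortPoints(np.array(uv,float).reshape(-1,1,2),s['K'],s['D']).reshape(-1,2)
    d=np.c_[p,np.ones(len(p))]@s['R']; c=-s['R'].T@s['t']; return c,d
def plane(s,uv,z):
    c,d=ray(s,uv); return c+d*((z-c[2])/d[:,2])[:,None]
def depth(s,uv):
    uv=np.array(uv).reshape(-1,2); c,d=ray(s,uv); z=s['z_map'][uv[:,1].astype(int),uv[:,0].astype(int)]
    return c+d*z[:,None]
def proj(s,P): return cv2.projectPoints(np.array(P,float).reshape(-1,1,3),np.array(s['rvec'],float),s['t'],s['K'],s['D'])[0].reshape(-1,2)
def save(s,n): cv2.imwrite('pics/'+n,s['img'][:,:,::-1])
E
python3 - <<'E'
from h import *
a=snap('side');b=snap('top')
cv2.imwrite('pics/a.png',cv2.resize(np.vstack([a['img'],b['img']])[:,:,::-1],None,fx=.78,fy=.78))
save(a,'side0.png');save(b,'top0.png')
for s in(a,b): print(-s['R'].T@s['t'],s['R'][2])
print(r.pinch_z,r.observe())
E
```

```text
[227.47672807 533.31868187 787.98556163] [ 0.38518997 -0.47881444 -0.7889014 ]
[ 480.21701021  141.80893314 1166.74069117] [ 0.06963718 -0.01241517 -0.99749513]
18.700000000000003 {'t': 0.1, 'q': array([ 6.60618765e+01,  1.58435726e+01,  8.62874777e+01,  8.71956553e-04,
        7.79641504e+01, -6.93136387e+00]), 'dq': array([-0.00160725, -0.0537044 , -0.22384128,  0.04968701,  0.07952389,
       -0.04681408]), 'joint_efforts': array([ 2.35959606e-04, -4.17708063e+01, -2.46401900e+01, -2.83928484e-04,
        5.88055816e-03, -3.01092655e-05]), 'position': array([167.96919282, 549.41887007, 230.53387178]), 'tcp_rot': array([[-9.56269250e-01,  2.92487006e-01, -6.87783421e-04],
       [ 2.92487735e-01,  9.56268078e-01, -1.51260496e-03],
       [ 2.15288035e-04, -1.64762582e-03, -9.99998619e-01]]), 'contact_force': array([ 0.3214735 , -0.21209214,  0.08287402]), 'moment': array([ 0.03374647, -0.04743295,  0.03594961]), 'grasp_force': 0.0, 'gripper_width': 85.3006353073088}
```

View pics/side0.png

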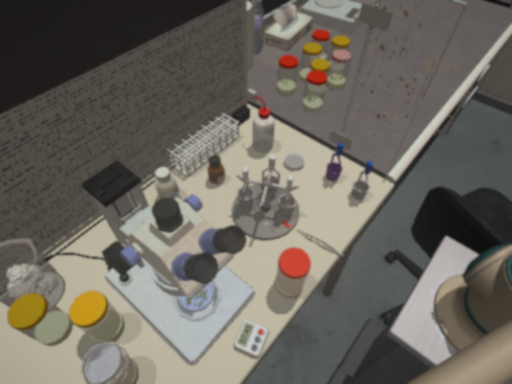

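View pics/top0.png

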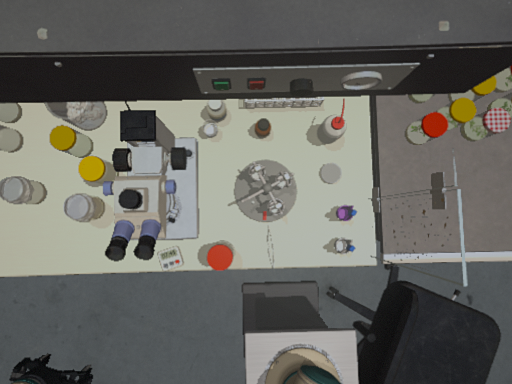

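The top view shows the tree near (265,190), the red mark at (264,216) and the jar at (220,256). There are two candidates for the basket: a steel body with a blue grip at (343,246) and a purple look-alike at (346,212). By the description it's the steel one at (343,246). I'll check that in a close crop.

```bash
python3 - <<'E'
from h import *
a=cv2.imread('pics/side0.png');b=cv2.imread('pics/top0.png')
c=cv2.resize(b[145:270,220:370],(720,600),interpolation=cv2.INTER_CUBIC)
d=cv2.resize(a[130:250,220:385],(780,567),interpolation=cv2.INTER_CUBIC)
cv2.imwrite('pics/c.png',c);cv2.imwrite('pics/d.png',d)
E
```

```text
(no output)
```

View pics/c.png

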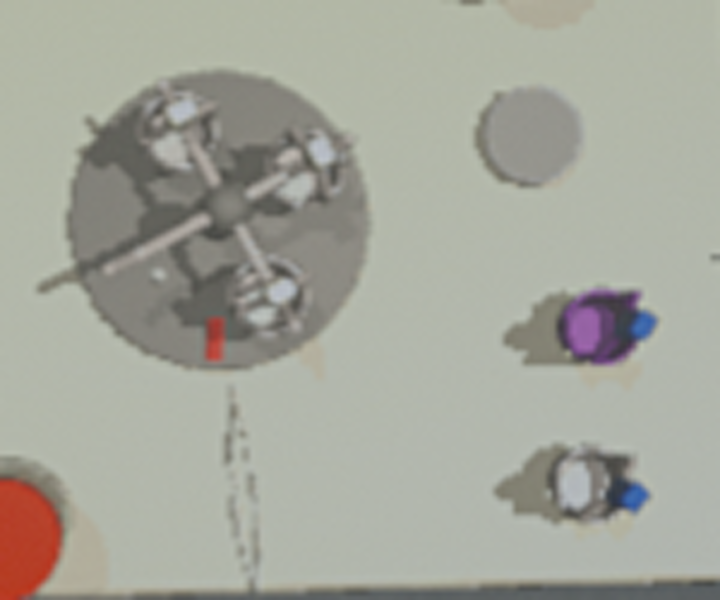

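View pics/d.png

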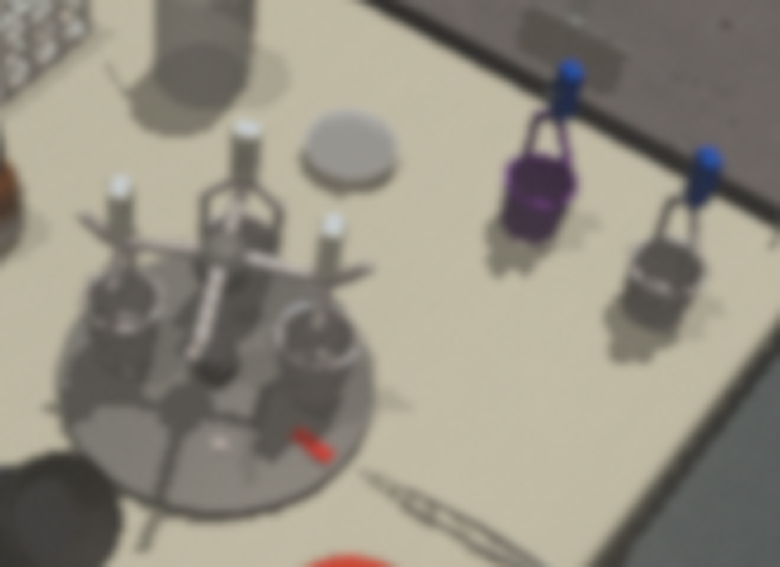

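The crops confirm it: the steel basket with the blue grip at (351,248) is the target, and the purple one is left alone. The free branch points left and toward the robot, with its tip near (242,201).

```bash
cat > m.py <<'E'
from h import *
def cen(m,box):
    u0,v0,u1,v1=box; k=np.zeros_like(m);k[v0:v1,u0:u1]=m[v0:v1,u0:u1]; v,u=np.nonzero(k); return np.array([u.mean(),v.mean()]),len(u)
def masks(s):
    h=cv2.cvtColor(s['img'],cv2.COLOR_RGB2HSV); H,S,V=cv2.split(h)
    return (((H<8)|(H>172))&(S>150)&(V>90)).astype(np.uint8), ((H>105)&(H<122)&(S>140)&(V>60)).astype(np.uint8)
E
python3 - <<'E'
from m import *
a=snap('side');b=snap('top')
rt,bt=masks(b);ra,ba=masks(a)
def tri(p,q):
    c,d=ray(b,p);e,f=ray(a,q);d=d[0];f=f[0]
    A=np.c_[d,-f];x=np.linalg.lstsq(A,e-c,rcond=None)[0];return (c+d*x[0]+e+f*x[1])/2
mt,n=cen(rt,(255,205,275,222));ms,n2=cen(ra,(275,215,292,232));print('mark',mt,ms,n,n2,plane(b,mt,14),plane(a,ms,14))
gt,n=cen(bt,(346,242,360,256));gs,n2=cen(ba,(362,158,376,175));print('grip',gt,gs,n,n2,tri(gt,gs),plane(b,gt,125))
print('purple',plane(b,cen(bt,(346,205,362,220))[0],125))
# foot: grey circle
print('foot', plane(b,[[220+220/4.8,145+218/4.8],[220+70/4.8,190],[220+370/4.8,190]],8))
print('cap',plane(b,[[220+228/4.8,145+205/4.8]],128),'tip',plane(b,[[220+105/4.8,145+270/4.8]],128))
for n,p,z in [('hA',(180,105),158),('hB',(320,150),158),('hC',(280,290),158)]: print(n,plane(b,[[220+p[0]/4.8,145+p[1]/4.8]],z))
print('jar',plane(b,[[220,256]],127),'timer',plane(b,[[171,259]],18))
E
```

```text
mark [264.375  215.4375] [285.84615385 224.        ] 16 13 [[485.12216822  93.60245766  14.        ]] [[483.19147584  95.83646618  14.        ]]
grip [351.64285714 248.21428571] [369.41176471 163.88235294] 14 17 [ 393.72158059 -126.78714603  125.49947037] [[ 393.82378693 -126.84486256  125.        ]]
purple [[ 486.66639723 -135.59610649  125.        ]]
foot [[558.21697017  87.04471506   8.        ]
 [561.70774621 178.58580289   8.        ]
 [557.17272171  -4.66078992   8.        ]]
cap [[557.16760953  88.13340167 128.        ]] tip [[523.23519601 156.33590641 128.        ]]
hA [[609.0952051  113.80696656 158.        ]]
hB [[583.1353957   39.79274477 158.        ]]
hC [[509.06160867  63.37545414 158.        ]]
jar [[382.66350801 216.40702681 127.        ]] timer [[367.92204199 364.09974554  18.        ]]
```

>>> {"name": "drive_tool", "arguments": {"rows": [0.013,-0.038,0,0,0,0,0,0.026,-0.076,0,0,0,0,0,0.039,-0.114,0,0,0,0,0,0.052,-0.152,0,0,0,0,0,0.065,-0.19,0,0,0,0,0]}}

```text
t: 0.62
position: [233.2, 358.1, 231.1]
tcp_rot: [[-0.957, 0.291, 0.0], [0.291, 0.957, -0.0], [-0.0, -0.0, -1.0]]
contact_force: [1.0, -1.0, 0.5]
gripper_width: 25.8
grasp_force: 0.0
```

>>> {"name": "drive_tool", "arguments": {"rows": [0.013,-0.038,0,0,0,0,0,0.026,-0.076,0,0,0,0,0,0.039,-0.114,0,0,0,0,0,0.052,-0.152,0,0,0,0,0,0.065,-0.19,0,0,0,0,0]}}

```text
t: 1.03
position: [298.1, 168.1, 231.5]
tcp_rot: [[-0.957, 0.292, 0.001], [0.292, 0.957, 0.0], [-0.001, 0.001, -1.0]]
contact_force: [1.2, 0.6, 1.2]
gripper_width: -0.0
grasp_force: 0.0
```

>>> {"name": "drive_tool", "arguments": {"rows": [0.035,-0.01,0,0,0,0,0,0.07,-0.02,0,0,0,0,0,0.105,-0.03,0,0,0,0,0,0.14,-0.04,0,0,0,0,0,0.17,-0.05,0,0,0,0,0]}}

```text
t: 1.45
position: [470.4, 118.8, 231.2]
tcp_rot: [[-0.956, 0.293, 0.001], [0.293, 0.956, 0.0], [-0.001, 0.0, -1.0]]
contact_force: [-0.5, 0.2, 0.2]
gripper_width: 0.2
grasp_force: 0.0
```

>>> {"name": "drive_tool", "arguments": {"rows": [0.03,0.01,0,0,0,0,0,0.06,0.022,0,0,0,0,0,0.093,0.037,0,0,0,0,0,0.093,0.037,0,0,0,0,0,0.093,0.037,0,0,0,0,0]}}

```text
t: 1.87
position: [562.2, 157.2, 230.0]
tcp_rot: [[-0.956, 0.292, -0.002], [0.292, 0.956, -0.0], [0.002, -0.001, -1.0]]
contact_force: [-1.1, -0.3, -0.4]
gripper_width: 0.3
grasp_force: 0.0
```

```bash
python3 - <<'E'
from h import *
s=snap('wrist'); a=snap('side'); o=r.observe(); print(o['position'],o['gripper_width'],o['contact_force'])
cv2.imwrite('pics/e.png',cv2.resize(np.hstack([s['img'],a['img']])[:,:,::-1],(800,300)))
print(-s['R'].T@s['t'],s['R'][2], proj(s,[[558,88,128],[523,156,128],[530,143,112]]))
E
```

```text
[560.09205011 156.68541319 230.73627007] -0.09584108797256606 [ 0.18755144 -0.38282688 -1.20727223]
[481.74414662 182.97936987 371.39976563] [ 0.30705847 -0.09537073 -0.94689995] [[182.93186159 206.48474222]
 [241.91543887 148.67749683]
 [231.71454633 156.63620941]]
```

View pics/e.png

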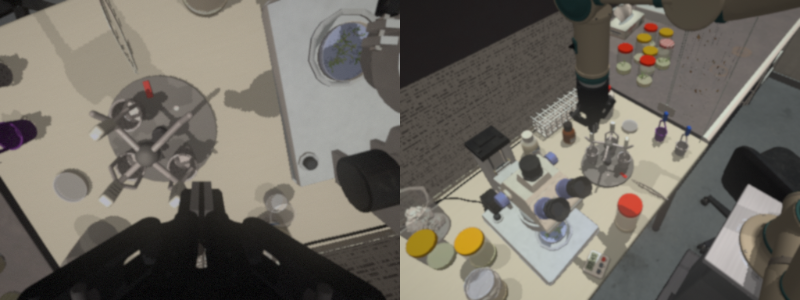

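The wrist view matches the projections: cap at about (147,155), the free rod's tip at about (189,118) with its shadow beyond, and the shut fingers at (202,190) behind the branch. I'll lower and push along an arc.

>>> {"name": "drive_tool", "arguments": {"rows": [0,0,-0.03,0,0,0,0,0,0,-0.06,0,0,0,0,0,0,-0.09,0,0,0,0,0,0,-0.115,0,0,0,0,0,0,-0.131,0,0,0,0]}}

```text
t: 2.38
position: [557.9, 156.2, 98.4]
tcp_rot: [[-0.956, 0.292, -0.004], [0.292, 0.956, -0.001], [0.004, -0.002, -1.0]]
contact_force: [-0.1, -0.4, -0.4]
gripper_width: 0.1
grasp_force: 0.0
```

>>> {"name": "drive_tool", "arguments": {"rows": [-0.009,-0.004,0,0,0,0,0,-0.018,-0.006,0,0,0,0,0,-0.0265,-0.008,0,0,0,0,0,-0.035,-0.012,0,0,0,0,0,-0.042,-0.017,0,0,0,0,0]}}

```text
t: 2.8
position: [518.8, 139.8, 102.1]
tcp_rot: [[-0.956, 0.292, 0.003], [0.292, 0.956, 0.001], [-0.003, 0.002, -1.0]]
contact_force: [0.8, -0.4, 0.1]
gripper_width: 0.1
grasp_force: 0.4
```

>>> {"name": "drive_tool", "arguments": {"rows": [-0.004,-0.003,0,0,0,0,0,-0.007,-0.006,0,0,0,0,0,-0.01,-0.009,0,0,0,0,0,-0.013,-0.013,0,0,0,0,0,-0.013,-0.013,0,0,0,0,0]}}

```text
t: 3.22
position: [505.3, 126.1, 100.2]
tcp_rot: [[-0.956, 0.293, -0.001], [0.293, 0.956, -0.0], [0.001, -0.001, -1.0]]
contact_force: [-0.5, -0.2, 0.9]
gripper_width: 0.2
grasp_force: 0.0
```

```bash
python3 - <<'E'
from h import *
s=snap('wrist'); o=r.observe(); print(o['position'],o['contact_force'],o['t'])
save(s,'f.png')
for th in (150,155,160,165,175): 
  t=np.radians(th); print(th,proj(s,[[558+75*np.cos(t),88+75*np.sin(t),128]]))
print(proj(s,[[484,94.5,14],[558,88,128]]))
E
```

```text
[505.66197083 126.42467567 100.18201459] [ 0.16824099 -0.34471529 -0.39488187] 3.2667
150 [[246.25438213 259.35441823]]
155 [[232.05489053 257.06128071]]
160 [[217.6599472  255.83429186]]
165 [[203.24367365 255.69253445]]
175 [[175.04325137 258.65123946]]
[[212.72504868 183.2935169 ]
 [216.82704007 376.02918999]]
```

View pics/f.png

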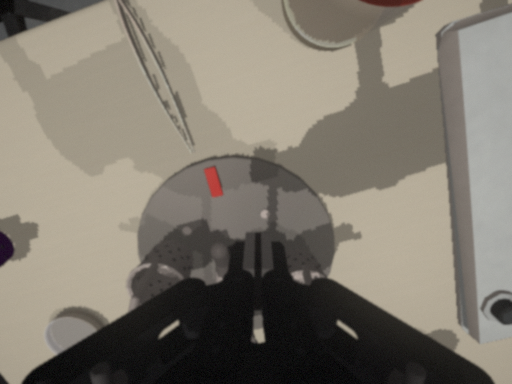

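The mark sits at (213,183) as predicted, and the tip shows near (218,255), which is about 160°. I'll push the last 15°, then retreat.

>>> {"name": "drive_tool", "arguments": {"rows": [-0.002,-0.004,0,0,0,0,0,-0.004,-0.007,0,0,0,0,0,-0.006,-0.01,0,0,0,0,0,-0.0075,-0.013,0,0,0,0,0,-0.008,-0.0145,0,0,0,0,0]}}

```text
t: 3.68
position: [497.8, 112.0, 100.2]
tcp_rot: [[-0.956, 0.293, -0.0], [0.293, 0.956, -0.0], [0.0, -0.0, -1.0]]
contact_force: [0.1, 0.6, -0.3]
gripper_width: -0.2
grasp_force: 0.3
```

>>> {"name": "drive_tool", "arguments": {"rows": [0,0,0,0,0,0,0,0.004,0.012,0,0,0,0,0,0.004,0.02,0.03,0,0,0,0,0,0.02,0.07,0,0,0,0,0,0,0.11,0,0,0,0]}}

```text
t: 4.1
position: [497.3, 117.0, 208.3]
tcp_rot: [[-0.957, 0.289, -0.003], [0.289, 0.957, 0.002], [0.003, 0.002, -1.0]]
contact_force: [1.3, 0.4, 0.8]
gripper_width: -0.4
grasp_force: 0.0
```

>>> {"name": "drive_tool", "arguments": {"rows": [-0.03,-0.025,0.01,0,0,0,20,-0.06,-0.05,0.02,0,0,0,40,-0.085,-0.08,0.02,0,0,0,60,-0.11,-0.11,0.02,0,0,0,60,-0.135,-0.14,0.02,0,0,0,60]}}

```text
t: 4.52
position: [362.3, -26.5, 228.0]
tcp_rot: [[-0.957, 0.29, 0.001], [0.29, 0.957, -0.0], [-0.001, 0.0, -1.0]]
contact_force: [0.4, -0.9, 0.4]
gripper_width: 51.1
grasp_force: 0.0
```

>>> {"name": "drive_tool", "arguments": {"rows": [-0.01,-0.04,0,0,0,0,60,-0.02,-0.075,0,0,0,0,60,-0.025,-0.1,0,0,0,0,60,-0.03,-0.115,0,0,0,0,60,-0.03,-0.115,0,0,0,0,60]}}

```text
t: 4.93
position: [333.2, -143.6, 227.9]
tcp_rot: [[-0.955, 0.296, 0.0], [0.296, 0.955, -0.002], [-0.001, -0.001, -1.0]]
contact_force: [0.6, -0.5, -0.2]
gripper_width: 51.0
grasp_force: 0.0
```

```bash
python3 - <<'E'
from m import *
s=snap('wrist'); t=snap('top'); o=r.observe(); print(o['position'],o['contact_force'],o['t'])
b=cv2.resize(t['img'][150:230,225:305],(384,384),interpolation=cv2.INTER_CUBIC)
cv2.imwrite('pics/g.png',cv2.resize(np.hstack([s['img'],b])[:,:,::-1],None,fx=.89,fy=.89))
np.savez('w.npz',**{k:s[k] for k in('img','z_map','rvec','t','K','D','R')})
print('proj grip',proj(s,[[394,-127,125],[394,-127,134]]))
for th in (165,175,185):
  q=np.radians(th); p=proj(t,[[558+75*np.cos(q),88+75*np.sin(q),128]])[0]; print(th,p,((p-[225,150])*4.8+[576-64+0,0])*.89 if 0 else (512+(p[0]-225)*4.8)*.89,(p[1]-150)*4.8*.89)
E
```

```text
[ 333.45509562 -140.98183071  227.62305265] [-0.99451259 -0.35388695  0.41396737] 5.0333
proj grip [[292.25607519 241.7781048 ]
 [293.33478751 246.63134924]]
165 [260.9120983 215.1733446] 609.096483923667 278.4205281481761
175 [265.85338178 215.91809358] 630.2056469589093 281.60209577685885
185 [270.84590663 215.79172959] 651.5337131097134 281.0622688234302
```

View pics/g.png

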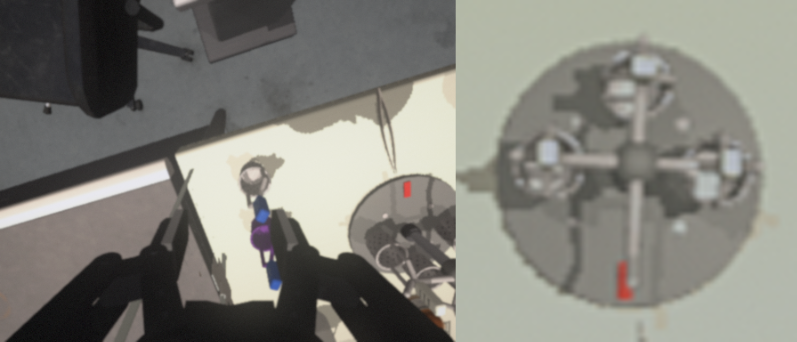

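The tip at (633,285) now stands over the mark at (624,281), at about 176°. The basket's grip is at (294,235) in the wrist frame, as predicted. Next is the bail's yaw, from depth.

```bash
python3 - <<'E'
from m import *
s=dict(np.load('w.npz')); V,U=np.mgrid[160:260,255:325]
P=depth(s,np.c_[U.ravel(),V.ravel()]); z=s['z_map'][V.ravel(),U.ravel()]
ok=(z>0)&(abs(P[:,0]-394)<40)&(abs(P[:,1]+127)<40); P=P[ok]
for lo,hi in((5,36),(36,44),(48,74),(76,94),(98,130),(130,140)):
    q=P[(P[:,2]>lo)&(P[:,2]<hi)]
    if len(q)>2: 
        w,v=np.linalg.eigh(np.cov(q[:,:2].T)); print(lo,len(q),q.mean(0).round(1),q.min(0).round(1),q.max(0).round(1),np.sqrt(w).round(1),np.degrees(np.arctan2(v[1,1],v[0,1])).round(0))
q=P[(P[:,2]>46)&(P[:,2]<94)]; print(q.round(0)[:40].tolist())
c=cv2.resize(s['img'][160:260,250:330],(480,600),interpolation=cv2.INTER_CUBIC); cv2.imwrite('pics/i.png',c[:,:,::-1])
E
```

```text
5 387 [ 394.6 -127.9   20.6] [ 369.8 -144.     5. ] [ 411.2 -105.3   35.9] [10.2 15.6] 168.0
36 283 [ 390.5 -124.9   38.7] [ 368.1 -147.4   36. ] [ 413.3 -101.6   43.6] [14.8 15.5] 90.0
48 90 [ 388.3 -123.6   61.5] [ 372.7 -141.6   48.9] [ 406.6 -107.5   73.8] [ 1.5 21. ] 137.0
76 134 [ 386.  -120.8   83.2] [ 374.4 -140.4   76.2] [ 408.9 -108.9   92.3] [ 1.6 13.1] 136.0
98 261 [ 386.3 -124.4  115.2] [ 382.4 -133.2   98.1] [ 393.2 -116.   130. ] [2.3 5.1] 106.0
130 175 [ 390.6 -124.6  132. ] [ 383.2 -132.7  130. ] [ 399.6 -116.8  133.9] [3.1 4.3] 133.0
[[373.0, -109.0, 48.0], [373.0, -111.0, 51.0], [373.0, -109.0, 50.0], [374.0, -108.0, 49.0], [375.0, -113.0, 47.0], [373.0, -112.0, 52.0], [373.0, -111.0, 53.0], [373.0, -110.0, 53.0], [374.0, -109.0, 53.0], [375.0, -108.0, 50.0], [374.0, -112.0, 53.0], [373.0, -111.0, 57.0], [373.0, -110.0, 57.0], [374.0, -109.0, 56.0], [374.0, -108.0, 55.0], [374.0, -113.0, 56.0], [373.0, -112.0, 58.0], [374.0, -111.0, 59.0], [374.0, -110.0, 59.0], [374.0, -108.0, 59.0], [375.0, -113.0, 56.0], [374.0, -112.0, 60.0], [373.0, -111.0, 62.0], [373.0, -110.0, 64.0], [374.0, -109.0, 62.0], [374.0, -108.0, 62.0], [376.0, -113.0, 56.0], [374.0, -112.0, 64.0], [374.0, -111.0, 64.0], [373.0, -110.0, 66.0], [373.0, -109.0, 67.0], [374.0, -108.0, 65.0], [374.0, -113.0, 65.0], [373.0, -112.0, 68.0], [373.0, -111.0, 69.0], [373.0, -110.0, 70.0], [374.0, -109.0, 69.0], [375.0, -113.0, 66.0], [374.0, -112.0, 69.0], [373.0, -111.0, 72.0]]
```

View pics/i.png

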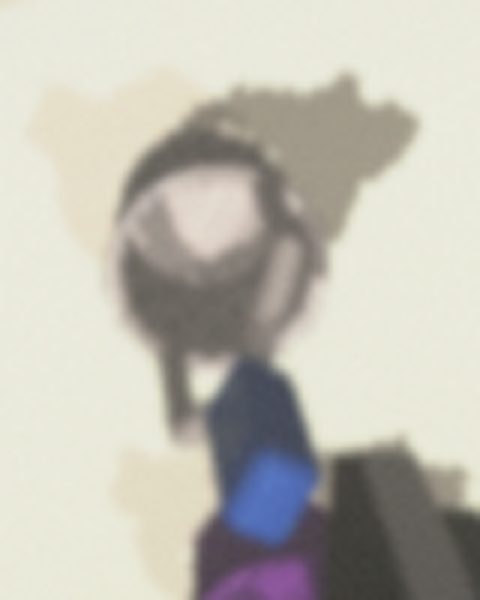

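```bash
python3 -c "
from h import *
o=r.observe();print(o['q'],o['position'])"
```

```text
[-3.40291673e+01 -3.00455530e+00  1.08913135e+02  6.00343619e-02
  7.41170245e+01 -1.06947456e+02] [ 333.45509562 -140.98183071  227.62305265]
```

>>> {"name": "drive_tool", "arguments": {"rows": [0.01,0.003,0,0,0,-7,60,0.02,0.006,0,0,0,-14,60,0.03,0.009,0,0,0,-21,60,0.04,0.012,0,0,0,-28,60,0.057,0.016,0,0,0,-35,60]}}

```text
t: 5.45
position: [390.1, -123.1, 227.5]
tcp_rot: [[-0.612, 0.791, -0.001], [0.791, 0.612, 0.001], [0.001, -0.0, -1.0]]
contact_force: [-0.7, -0.2, 0.1]
gripper_width: 51.2
grasp_force: 0.0
```

>>> {"name": "drive_tool", "arguments": {"rows": [0,0,0,0,0,-7,60,0,0,0,0,0,-14,60,0,0,0,0,0,-21,60,0,0,0,0,0,-28,60,0,0,0,0,0,-35,60]}}

```text
t: 5.87
position: [390.7, -123.3, 227.5]
tcp_rot: [[-0.049, 0.999, -0.0], [0.999, 0.049, 0.001], [0.001, -0.0, -1.0]]
contact_force: [0.4, -0.0, 0.3]
gripper_width: 51.0
grasp_force: 0.0
```

>>> {"name": "drive_tool", "arguments": {"rows": [0,0,0,0,0,-7,60,0,0,0,0,0,-14,60,0,0,0,0,0,-21,60,0,0,0,0,0,-28,60,0,0,0,0,0,-35,60]}}

```text
t: 6.28
position: [390.6, -123.3, 227.5]
tcp_rot: [[0.533, 0.846, -0.0], [0.846, -0.533, 0.001], [0.001, -0.001, -1.0]]
contact_force: [0.6, -0.1, -0.3]
gripper_width: 51.0
grasp_force: 0.0
```

>>> {"name": "drive_tool", "arguments": {"rows": [0,0,0,0,0,-7,60,0,0,0,0,0,-12,60,0,0,0,0,0,-12,60,0,0,0,0,0,-12,60,0,0,0,0,0,-12,60]}}

```text
t: 6.7
position: [390.4, -124.3, 227.6]
tcp_rot: [[0.692, 0.722, -0.0], [0.722, -0.692, 0.0], [0.0, -0.0, -1.0]]
contact_force: [0.2, -0.2, -0.5]
gripper_width: 50.8
grasp_force: 0.0
```

```bash
python3 - <<'E'
from m import *
s=snap('wrist'); o=r.observe(); print(o['position'],np.degrees(np.arctan2(o['tcp_rot'][1,1],o['tcp_rot'][0,1])),o['q'])
V,U=np.mgrid[0:384,0:512]; uv=np.c_[U.ravel(),V.ravel()]
P=depth(s,uv); z=s['z_map'].ravel(); ok=(z>0)&(abs(P[:,0]-391)<32)&(abs(P[:,1]+125)<32); 
b=masks(s)[1].ravel()>0
for lo,hi,m in((48,74,1),(76,94,1),(98,140,b),(129,140,b),(100,125,b)):
    q=P[ok&(P[:,2]>lo)&(P[:,2]<hi)&(m>0)]
    if len(q)>2:
        w,v=np.linalg.eigh(np.cov(q[:,:2].T)); print(lo,len(q),q.mean(0).round(1),q.min(0).round(1),q.max(0).round(1),np.sqrt(w).round(1),np.degrees(np.arctan2(v[1,1],v[0,1])).round(0))
E
```

```text
[ 390.36318108 -124.52574115  227.5514882 ] -43.85326612225001 [-2.74538165e+01  1.43571024e+00  1.04581967e+02  1.12026610e-02
  7.39902246e+01  1.63963600e+01]
48 65 [ 393.6 -122.6   61. ] [ 374.4 -139.8   48.3] [ 410.7 -107.1   73.9] [ 0.9 20.8] 138.0
76 153 [ 392.6 -123.6   82.8] [ 375.2 -140.3   76. ] [ 408.7 -108.1   90.6] [ 1.6 15.2] 137.0
```

>>> {"name": "drive_tool", "arguments": {"rows": [0.0015,0,-0.03,0,0,0,60,0.0015,0,-0.06,0,0,0,60,0.0015,0,-0.09,0,0,0,60,0.0015,0,-0.11,0,0,0,60,0.0015,0,-0.122,0,0,0,60]}}

```text
t: 7.17
position: [390.1, -124.2, 103.3]
tcp_rot: [[0.694, 0.72, -0.004], [0.72, -0.694, 0.002], [-0.001, -0.004, -1.0]]
contact_force: [-1.1, 0.8, 0.7]
gripper_width: 51.4
grasp_force: 0.0
```

>>> {"name": "drive_tool", "arguments": {"rows": [0,0,0,0,0,0,40,0,0,0,0,0,0,25,0,0,0,0,0,0,10,0,0,0,0,0,0,0,0,0,0,0,0,0,0]}}

```text
t: 7.58
position: [392.4, -125.6, 106.6]
tcp_rot: [[0.695, 0.719, 0.002], [0.719, -0.695, -0.001], [0.001, 0.002, -1.0]]
contact_force: [-0.3, -1.2, -0.5]
gripper_width: 14.7
grasp_force: 58.4
```

>>> {"name": "drive_tool", "arguments": {"rows": [0,0,0,0,0,0,0,0,0,0,0,0,0,0,0,0,0.005,0,0,0,0,0,0,0.02,0,0,0,0,0,0,0.04,0,0,0,0]}}

```text
t: 8.0
position: [390.2, -124.5, 145.1]
tcp_rot: [[0.695, 0.719, -0.004], [0.719, -0.695, 0.002], [-0.001, -0.004, -1.0]]
contact_force: [0.6, 0.5, -0.7]
gripper_width: 14.8
grasp_force: 58.5
```

```bash
python3 - <<'E'
from m import *
s=snap('wrist'); o=r.observe(); print(o['position'],o['gripper_width'],o['grasp_force'],o['contact_force'],np.degrees(np.arctan2(o['tcp_rot'][1,1],o['tcp_rot'][0,1])))
V,U=np.mgrid[0:384,0:512]; uv=np.c_[U.ravel(),V.ravel()]
P=depth(s,uv); z=s['z_map'].ravel(); ok=(z>0)&(abs(P[:,0]-391)<40)&(abs(P[:,1]+125)<40)
for lo in range(20,145,8):
    q=P[ok&(P[:,2]>lo)&(P[:,2]<lo+8)]
    if len(q)>2:
        w,v=np.linalg.eigh(np.cov(q[:,:2].T)); print(lo,len(q),q.mean(0).round(1),q.min(0).round(1),q.max(0).round(1),np.sqrt(w).round(1),np.degrees(np.arctan2(v[1,1],v[0,1])).round(0))
save(s,'j.png')
E
```

```text
[ 393.21379621 -126.00413864  149.21088872] 14.886625237210044 58.643317222595215 [ 0.66420247 -0.85532435  2.07314315] -44.000129668026204
36 895 [ 386.9 -125.4   40.5] [ 371.7 -140.8   37.8] [ 408.6 -103.8   43.9] [7.9 8.7] 136.0
44 254 [ 385.3 -126.6   48.4] [ 371.1 -141.3   44. ] [ 409.5 -103.3   52. ] [11.  13.3] -135.0
52 288 [ 385.4 -127.1   56.2] [ 370.6 -141.8   52. ] [ 410.1 -101.9   60. ] [11.3 13.7] 50.0
60 316 [ 385.  -127.4   64. ] [ 369.8 -142.3   60. ] [ 410.  -102.2   68. ] [11.4 14.2] -136.0
68 294 [ 380.4 -132.1   72.2] [ 369.5 -143.2   68.1] [ 411.9 -102.7   76. ] [ 8.1 12.3] 135.0
76 661 [ 390.6 -121.3   77.8] [ 366.4 -145.7   76. ] [412.4 -99.6  83.7] [14.4 15.6] -139.0
84 63 [ 391.3 -121.5   87.9] [ 373.8 -138.    84. ] [ 407.9 -105.4   91.6] [ 0.7 20.6] 137.0
92 77 [ 391.6 -121.9   96.1] [ 373.3 -138.4   92.2] [ 407.9 -105.7  100. ] [ 0.8 20.7] 137.0
100 79 [ 390.4 -120.8  104.3] [ 372.8 -137.8  100.1] [ 408.  -105.6  108. ] [ 0.7 20.6] 137.0
108 123 [ 390.8 -121.7  113.1] [ 372.  -139.9  108. ] [ 407.9 -105.5  116. ] [ 1.3 21.1] 137.0
116 241 [ 390.4 -121.8  120.1] [ 373.3 -137.7  116. ] [ 406.1 -107.4  123.9] [ 1.4 15.8] 137.0
124 157 [ 390.9 -121.7  126.6] [ 379.3 -132.   124. ] [ 400.7 -112.8  130.7] [1.1 9. ] 137.0
132 79 [ 393.3 -118.6  138. ] [ 387.7 -124.4  135.2] [ 398.3 -114.2  139.9] [0.4 4.3] 138.0
140 217 [ 393.9 -118.6  144.5] [ 386.9 -125.   140. ] [ 406.2 -105.9  148. ] [1.2 5.1] 137.0
```

View pics/j.png

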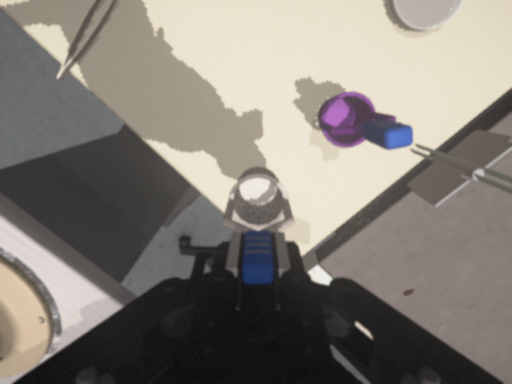

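The steel basket is gripped upright and centred at (258,200), and the purple one is untouched at (360,120). I'll carry it to the front of the branch.

>>> {"name": "drive_tool", "arguments": {"rows": [0.003,0.015,0.005,0,0,-6,0,0.008,0.04,0.01,0,0,-12,0,0.012,0.065,0.015,0,0,-18,0,0.016,0.09,0.016,0,0,-24,0,0.02,0.11,0.016,0,0,-30,0]}}

```text
t: 8.47
position: [411.7, -13.8, 162.0]
tcp_rot: [[0.963, 0.271, 0.001], [0.271, -0.963, 0.0], [0.001, 0.0, -1.0]]
contact_force: [0.7, 0.4, -0.7]
gripper_width: 14.5
grasp_force: 58.7
```

>>> {"name": "drive_tool", "arguments": {"rows": [0.004,0.025,0,0,0,-6,0,0.009,0.05,0,0,0,-12,0,0.014,0.08,0,0,0,-18,0,0.021,0.105,0,0,0,-21,0,0.021,0.112,0,0,0,-21,0]}}

```text
t: 8.88
position: [433.8, 99.8, 161.7]
tcp_rot: [[0.996, -0.086, 0.002], [-0.086, -0.996, 0.002], [0.002, -0.002, -1.0]]
contact_force: [0.4, -0.4, -1.2]
gripper_width: 14.9
grasp_force: 58.7
```

>>> {"name": "drive_tool", "arguments": {"rows": [0,0,0,0,0,0,0,0,0,0,0,0,0,0,0,0,0,0,0,0,0,0,0,0,0,0,0,0,0,0,0,0,0,0,0]}}

```text
t: 9.3
position: [432.5, 95.8, 161.6]
tcp_rot: [[0.996, -0.089, -0.0], [-0.089, -0.996, -0.0], [-0.0, 0.0, -1.0]]
contact_force: [-0.8, -1.0, -1.1]
gripper_width: 15.1
grasp_force: 58.7
```

```bash
python3 - <<'E'
from m import *
s=snap('side'); w=snap('wrist'); o=r.observe(); print(o['t'],o['position'],o['gripper_width'],o['contact_force'],np.degrees(np.arctan2(o['tcp_rot'][1,1],o['tcp_rot'][0,1])))
V,U=np.mgrid[0:384,0:512]; uv=np.c_[U.ravel(),V.ravel()]
p=o['position']
for nm,s2 in(('side',s),('wrist',w)):
    P=depth(s2,uv); z=s2['z_map'].ravel(); d=P-p
    ok=(z>0)&(abs(d[:,0])<35)&(abs(d[:,1])<35)
    for lo,hi in((-112,-90),(-72,-60),(-58,-34),(-29,-15)):
        q=P[ok&(d[:,2]>lo)&(d[:,2]<hi)]
        if len(q)>2: v=np.linalg.eigh(np.cov(q[:,:2].T))[1]; print(nm,lo,len(q),q.mean(0).round(1),q.min(0).round(1),q.max(0).round(1),np.degrees(np.arctan2(v[1,1],v[0,1])).round(0))
    # branch points
    ok=(z>0)&(P[:,0]>470)&(P[:,0]<540)&(abs(P[:,1]-92)<30)&(P[:,2]>102)&(P[:,2]<138)
    q=P[ok]; print(nm,'branch',len(q)); 
    for x in range(475,540,8):
        g=q[abs(q[:,0]-x)<4]
        if len(g): print(x,len(g),np.median(g,0).round(1),g[:,1].min().round(),g[:,1].max().round())
c=np.hstack([cv2.resize(s['img'][140:290,210:370],(400,375)),cv2.resize(w['img'],(400,300))[0:300]][:1]); cw=cv2.resize(w['img'],(400,375))
cv2.imwrite('pics/k.png',np.hstack([c,cw])[:,:,::-1])
E
```

```text
9.4 [432.62650738  96.01635733 161.64991203] 14.502497813992472 [ 0.87513398 -0.99455164 -1.11852353] -95.07286732070754
side -112 111 [432.9  95.3  62.4] [414.2  78.5  55.7] [452.4 117.8  71.5] 111.0
side -72 93 [433.4  96.9  94.8] [410.7  74.3  89.7] [456.8 122.5  99.9] 84.0
side -58 30 [432.8  99.  115.4] [429.1  76.  103.9] [436.5 122.1 125.2] 86.0
side -29 29 [433.3 106.3 138.7] [428.9  76.9 133.8] [437.1 120.1 146.2] 83.0
side branch 74
483 10 [482.8  98.2 129.6] 95.0 100.0
491 9 [490.6  99.1 122.5] 97.0 100.0
499 8 [499.6  97.7 114.5] 92.0 99.0
507 9 [506.4  95.3 115.1] 93.0 98.0
515 11 [514.4  95.4 115.6] 91.0 99.0
523 13 [521.9  95.7 117. ] 89.0 99.0
531 8 [531.4  93.9 118.7] 92.0 96.0
539 6 [537.5  92.5 118.1] 90.0 96.0
wrist -112 1247 [427.8  97.2  59.7] [413.2  78.6  53.8] [452.6 114.8  71.6] 177.0
wrist -72 786 [431.9  97.   93.9] [409.4  72.9  89.7] [455.2 120.1 101.5] 172.0
wrist -58 229 [434.3  96.6 116.3] [430.5  73.  103.8] [437.  120.6 127.6] 86.0
wrist -29 394 [433.6  96.4 139.1] [429.1  75.9 132.7] [436.5 118.8 146.6] 86.0
wrist branch 1387
475 6 [478.5  96.  128.1] 94.0 98.0
483 176 [483.5  95.1 128.8] 91.0 99.0
491 186 [490.9  94.6 121.8] 91.0 99.0
499 163 [499.   94.3 114.9] 90.0 98.0
507 160 [507.1  93.5 114.6] 90.0 97.0
515 178 [515.   93.1 115.8] 89.0 97.0
523 183 [523.   92.3 116.8] 88.0 96.0
531 203 [531.2  91.8 117.7] 88.0 96.0
539 132 [537.5  91.4 118.6] 87.0 95.0
```

View pics/k.png

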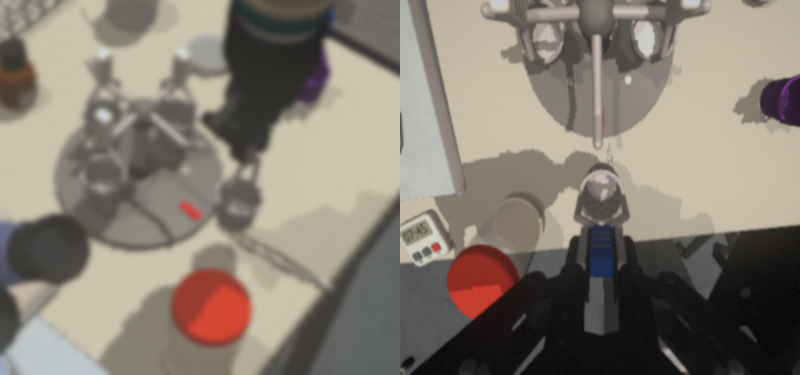

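The picture shows the bail in line with the branch: tip at (598,143), basket at (602,190). Insert 70 mm and lower.

>>> {"name": "drive_tool", "arguments": {"rows": [0.012,-0.0015,0,0,0,0,0,0.028,-0.0015,0,0,0,0,0,0.044,-0.002,0,0,0,0,0,0.059,-0.002,0,0,0,0,0,0.07,-0.0025,0,0,0,0,0]}}

```text
t: 9.82
position: [505.2, 93.9, 161.6]
tcp_rot: [[0.996, -0.088, 0.002], [-0.088, -0.996, -0.0], [0.002, -0.0, -1.0]]
contact_force: [1.0, -0.5, -0.8]
gripper_width: 14.7
grasp_force: 58.7
```

>>> {"name": "drive_tool", "arguments": {"rows": [0,0,0,0,0,0,0,0,0,-0.008,0,0,0,0,0,0,-0.016,0,0,0,0,0,0,-0.023,0,0,0,0,0,0,-0.028,0,0,0,0]}}

```text
t: 10.23
position: [501.2, 94.1, 132.5]
tcp_rot: [[0.996, -0.087, -0.002], [-0.087, -0.996, -0.001], [-0.002, 0.001, -1.0]]
contact_force: [-4.2, -1.5, 26.4]
gripper_width: 14.6
grasp_force: 62.7
```

>>> {"name": "drive_tool", "arguments": {"rows": [0,0,0,0,0,0,0,0,0,0,0,0,0,0,0,0,-0.001,0,0,0,0,0,0,-0.002,0,0,0,0,0,0,-0.003,0,0,0,0]}}

```text
t: 10.65
position: [502.5, 94.3, 132.4]
tcp_rot: [[0.996, -0.087, 0.001], [-0.087, -0.996, -0.0], [0.001, 0.0, -1.0]]
contact_force: [-5.5, -0.9, 18.4]
gripper_width: 14.7
grasp_force: 61.2
```

```bash
cat > chk.py <<'E'
from m import *
w=snap('wrist'); o=r.observe(); print(o['t'],o['position'],o['gripper_width'],o['contact_force'])
V,U=np.mgrid[0:384,0:512]; uv=np.c_[U.ravel(),V.ravel()]
P=depth(w,uv); z=w['z_map'].ravel()
ok=(z>0)&(abs(P[:,0]-504)<26)&(abs(P[:,1]-94)<32)
for lo in range(16,170,8):
    q=P[ok&(P[:,2]>lo)&(P[:,2]<lo+8)]
    if len(q)>2: v=np.linalg.eigh(np.cov(q[:,:2].T))[1]; print(lo,len(q),q.mean(0).round(1),q.min(0).round(1),q.max(0).round(1),np.degrees(np.arctan2(v[1,1],v[0,1])).round(0))
ok=(z>0)&(abs(P[:,1]-94)<9)&(P[:,2]>106)&(P[:,2]<134)&(P[:,0]>474)&(P[:,0]<500)
for x in range(476,500,5):
    g=P[ok&(abs(P[:,0]-x)<2.5)]
    if len(g): print('rod',x,len(g),np.median(g,0).round(1))
save(w,'l%d.png'%(o['t']*10))
E
python3 chk.py
```

```text
10.7 [502.4441579   94.31672736 132.42345575] 15.042413604647509 [-5.00396795  0.16889278 13.08561586]
24 512 [497.9  95.8  27.9] [484.4  78.   24.7] [519.9 112.3  32. ] 84.0
32 189 [496.4  96.2  36.4] [484.1  77.   32.1] [520.6 113.2  39.9] 82.0
40 199 [495.9  95.7  44.3] [482.7  76.6  40. ] [521.8 113.7  47.9] 82.0
48 225 [494.3  95.7  52.1] [482.5  76.3  48. ] [522.1 114.   56. ] 81.0
56 264 [493.3  97.8  60.8] [482.1  74.6  56. ] [523.7 118.7  64. ] 73.0
64 482 [504.   94.6  65.4] [480.1  71.5  64. ] [524.1 118.6  72. ] 89.0
72 63 [503.8  95.4  76.3] [500.4  71.6  72.1] [506.1 118.7  79.9] 86.0
80 73 [503.8  94.3  84.1] [500.5  71.8  80.1] [506.4 119.   87.9] 86.0
88 79 [503.9  95.9  92.1] [500.6  71.5  88.1] [506.4 118.8  95.9] 86.0
96 137 [503.5  95.1 100.9] [498.3  71.6  96. ] [506.3 119.1 103.9] 86.0
104 250 [503.   95.  108.1] [498.3  75.  104. ] [506.  115.9 112. ] 86.0
112 628 [514.5  94.  115.5] [500.   82.1 112. ] [530.  107.6 119.1] 175.0
120 101 [507.5  95.  125.6] [505.5  87.9 122.3] [508.5 102.4 128. ] 86.0
128 217 [508.2  95.  132.5] [505.3  80.9 128.1] [513.8 108.1 136. ] 85.0
136 549 [509.6  95.  140.4] [505.8  73.9 136. ] [514.3 115.9 144. ] 85.0
144 712 [509.2  94.9 148.1] [490.2  74.  144. ] [514.4 115.7 152. ] 85.0
152 1378 [506.2  95.  156.9] [489.8  73.9 152. ] [514.5 116.2 160. ] 85.0
160 630 [508.6  94.8 164.5] [489.4  74.  160. ] [514.2 116.  168. ] 84.0
168 924 [508.4  95.  172. ] [490.   62.2 168. ] [516.9 125.8 176. ] 86.0
```

It's seated, with the rim at 65 mm and the bail on the rod. I'll ease up slightly, release and retreat upward.

>>> {"name": "drive_tool", "arguments": {"rows": [0,0,0.002,0,0,0,0,0,0,0.002,0,0,0,5,0,0,0.002,0,0,0,25,0,0,0.002,0,0,0,40,0,0,0.002,0,0,0,50]}}

```text
t: 11.12
position: [502.6, 94.3, 132.3]
tcp_rot: [[0.996, -0.087, -0.0], [-0.087, -0.996, -0.0], [-0.0, 0.0, -1.0]]
contact_force: [-0.2, 0.6, 0.1]
gripper_width: 42.4
grasp_force: 0.0
```

>>> {"name": "drive_tool", "arguments": {"rows": [0,0,0,0,0,0,50,0,0,0.01,0,0,0,50,0,0,0.03,0,0,0,50,0,0,0.06,0,0,0,50,0,0,0.09,0,0,0,50]}}

```text
t: 11.53
position: [502.1, 94.2, 223.6]
tcp_rot: [[0.996, -0.087, -0.002], [-0.087, -0.996, -0.0], [-0.002, 0.0, -1.0]]
contact_force: [1.3, -0.3, 0.2]
gripper_width: 42.6
grasp_force: 0.0
```

>>> {"name": "drive_tool", "arguments": {"rows": [-0.03,0,0.02,0,0,0,50,-0.06,0,0.04,0,0,0,50,-0.09,0,0.04,0,0,0,50,-0.11,0,0.04,0,0,0,50,-0.11,0,0.04,0,0,0,50]}}

```text
t: 11.95
position: [388.4, 94.4, 263.8]
tcp_rot: [[0.996, -0.087, -0.001], [-0.087, -0.996, 0.0], [-0.001, 0.0, -1.0]]
contact_force: [-0.6, -0.6, 0.2]
gripper_width: 42.5
grasp_force: 0.0
```

>>> {"name": "drive_tool", "arguments": {"rows": [0,0,0,0,0,0,50,0,0,0,0,0,0,50,0,0,0,0,0,0,50,0,0,0,0,0,0,50,0,0,0,0,0,0,50]}}

```text
t: 12.37
position: [393.4, 94.2, 262.3]
tcp_rot: [[0.996, -0.087, -0.001], [-0.087, -0.996, -0.0], [-0.001, 0.0, -1.0]]
contact_force: [0.8, 0.3, -0.1]
gripper_width: 43.0
grasp_force: 0.0
```

>>> {"name": "drive_tool", "arguments": {"rows": [0,0,0,0,0,0,50,0,0,0,0,0,0,50,0,0,0,0,0,0,50,0,0,0,0,0,0,50,0,0,0,0,0,0,50]}}

```text
t: 12.78
position: [392.7, 94.3, 262.5]
tcp_rot: [[0.996, -0.087, -0.0], [-0.087, -0.996, -0.0], [-0.0, 0.0, -1.0]]
contact_force: [-0.5, 0.8, -0.2]
gripper_width: 42.8
grasp_force: 0.0
```

```bash
python3 chk.py; ls pics
```

```text
12.8333 [392.68512111  94.27483909 262.58271947] 42.805443011045405 [-0.53182037 -0.53498658  0.27451941]
24 287 [496.6  93.1  28.5] [483.7  77.8  26.7] [515.7 112.1  31.3] 88.0
32 30 [500.3  95.5  36.4] [485.4  77.   32.2] [516.  112.6  39.7] 102.0
40 40 [501.6  93.7  43.9] [483.1  77.   40.4] [517.2 113.2  47.9] 114.0
48 47 [501.1  94.4  52.2] [482.2  76.5  48.2] [518.6 113.8  55.9] 113.0
56 65 [504.4  93.4  60.9] [480.7  76.6  56. ] [522.7 114.4  63.9] 123.0
64 293 [499.2  94.1  65.7] [478.1  72.6  64. ] [523.9 118.2  72. ] 115.0
72 8 [499.3 100.4  76. ] [497.1  73.9  73.2] [501.3 117.4  79.2] 86.0
80 8 [498.8  95.2  84.8] [497.2  73.2  80.6] [500.9 117.   87.1] 86.0
88 6 [498.6  88.   92.3] [497.4  72.4  88.2] [500.3 115.3  95.5] 86.0
96 38 [501.2  94.1 101.9] [497.3  71.7  97.2] [506.1 119.2 104. ] 86.0
104 118 [501.4  95.  107.9] [497.8  73.8 104. ] [505.6 117.9 112. ] 86.0
112 270 [514.4  93.5 116. ] [490.4  81.6 112. ] [529.9 107.9 120. ] 177.0
120 93 [489.1  96.4 124.3] [479.7  91.2 120.1] [496.5 100.9 127.9] -179.0
128 74 [484.1  96.6 130.1] [478.3  88.3 128. ] [497.3 102.5 135.7] 164.0
136 14 [496.3  94.5 139. ] [495.9  88.3 136. ] [497.5 101.  143.5] 92.0
144 21 [496.3  94.9 148.2] [495.9  88.2 144.2] [497.7 102.2 152. ] 89.0
152 314 [502.1  95.5 158.2] [496.2  87.5 152.1] [508.6 103.6 160. ] 86.0
160 26 [502.3  94.6 160.5] [497.6  90.6 160. ] [505.8 100.4 161.9] 126.0
rod 476 6 [478.   96.9 128.7]
rod 481 51 [481.1  97.  129.6]
rod 486 49 [485.9  96.7 126.8]
rod 491 52 [490.9  96.2 121.5]
rod 496 43 [495.7  96.  119. ]
a.png
c.png
d.png
e.png
f.png
g.png
i.png
j.png
k.png
l107.png
l128.png
side0.png
top0.png
```

The basket hangs upright and the tip is about 3 mm from the mark. I'll wait a moment and check that nothing is swinging before handing in.

>>> {"name": "drive_tool", "arguments": {"rows": [0,0,0,0,0,0,50,0,0,0,0,0,0,50,0,0,0,0,0,0,50,0,0,0,0,0,0,50,0,0,0,0,0,0,50]}}

```text
t: 13.25
position: [392.7, 94.2, 262.6]
tcp_rot: [[0.996, -0.087, 0.0], [-0.087, -0.996, -0.0], [0.0, 0.0, -1.0]]
contact_force: [0.1, -0.3, -0.5]
gripper_width: 42.4
grasp_force: 0.0
```

>>> {"name": "drive_tool", "arguments": {"rows": [0,0,0,0,0,0,50,0,0,0,0,0,0,50,0,0,0,0,0,0,50,0,0,0,0,0,0,50,0,0,0,0,0,0,50]}}

```text
t: 13.67
position: [392.7, 94.2, 262.6]
tcp_rot: [[0.996, -0.087, -0.0], [-0.087, -0.996, -0.0], [-0.0, 0.0, -1.0]]
contact_force: [-0.4, 0.4, -0.3]
gripper_width: 42.6
grasp_force: 0.0
```

```bash
python3 - <<'E'
from m import *
V,U=np.mgrid[0:384,0:512]; uv=np.c_[U.ravel(),V.ravel()]
good=[]
for i in range(8):
    w=snap('wrist');P=depth(w,uv);z=w['z_map'].ravel()
    ok=(z>0)&(abs(P[:,0]-504)<26)&(abs(P[:,1]-94)<32)
    t=P[ok&(P[:,2]>154)&(P[:,2]<164)].mean(0);c=P[ok&(P[:,2]>24)&(P[:,2]<33)].mean(0);good.append(np.r_[t,c])
g=np.array(good);print(g.round(1))
if np.ptp(g[:,:2],axis=0).max()<3 and np.ptp(g[:,3:5],axis=0).max()<3: print(r.close_job())
E
```

```text
[[502.3  95.4 158.6 496.6  93.2  28.6]
 [502.3  95.4 158.5 496.6  93.1  28.5]
 [502.3  95.4 158.6 496.6  93.1  28.6]
 [502.3  95.4 158.5 496.7  93.   28.5]
 [502.3  95.4 158.5 496.7  93.   28.6]
 [502.3  95.4 158.5 496.6  93.   28.6]
 [502.3  95.4 158.5 496.7  93.   28.5]
 [502.3  95.3 158.6 496.6  92.9  28.5]]
the job is handed in; nothing more can be done
None
```

The loose basket hangs upright and still by its bail on the free branch, whose tip measured about 3 mm from the red mark; I handed the job in at about 14 s, with no verdict returned.

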